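# Uncover the three-ball base and seat its quick-change plate

### The arm

A 6-joint arm with a two-finger parallel gripper is mounted at the origin on a cart in front of the work surface, level with it; the furniture and walls round the work are solid. World frame = base frame: x ahead of the robot, y to its left, z up, the work surface at z = 0. Lengths are in m, angles in degrees, forces in N, time in s.
With the tool pointing down it reaches from about 0.3 to 0.775 m from the base axis. Payload 14.6 kg.
Tool frame: the origin (TCP) lies midway between the tips of the shut fingers; the grasp point (between the pads) lies 19 mm behind it; z points along the fingers, y is the line along which they close (so a half turn about z gives the same grasp; the last joint's range is limited). The gripper opens to 94 mm and grips with 3 to 60 N. Pads are 16 mm wide; open, the fingers measure 119 mm over their backs; the gripper's body (75 mm by 177 mm) begins 78 mm behind the grasp point.
Start: joints at [-72.342, 17.183, 87.147, -0, 75.671, -3.816], TCP at [0.201, -0.512, 0.205] pointing down, gripper open.
Joint ranges: [-173.82, 173.82], [-45.26, 126.66], [13.44, 144.39], [-59.66, 239.66], [0, 175.72], [-146.38, 146.38]. Speed limits (degrees/s): [127.2, 127.2, 147.25, 180, 180, 180].

### API

Orientations are given as [roll, pitch, yaw] about the fixed x, y, z axes, in that order (R = Rz(yaw) Ry(pitch) Rx(roll)).
In Python, from cell import sensors, capture, camera_params, ticket gives the robot as it stands.
- The arm moves only by the tool move_arm, never from a script. Its argument "moves" is one flat list of numbers, 5 for each row, row after row: the finger opening in m, from 0 to 0.094, then the shift along the world's x, y, z in m, then the turn about the world's z in rad. In form: [grip, x, y, z, roll, grip, x, y, z, roll, ...]. A call has 1 to 12 rows; each row shifts and turns the commanded pose from where the row before left it; what a row does not reach is not made up. A row lasts 1/8 s, in which the tool goes at most 62.5 mm and 10.7 degrees, less where a joint would pass 70% of its speed; a pose out of reach is approached as far as the arm can. A call with a gripper value outside its range is refused whole. The fingers move at their own pace and stop on an object; "squeeze" is the grip in N (left out, the last holds). Time passes only in rows, so rows that do not move let the fingers close. It gives the time, the measured TCP pose, the force, the opening and the grip force at its end, in the units of the state.
- sensors.observe(): the state, without advancing time (a new reading comes with each control period).
- capture(name): name is "scene" or "top"; returns the picture (480x640x3 uint8, blue, green, red); there is no depth.
- camera_params(name): a dict with "vertical_fov" (degrees; the focal length in pixels is half the picture's height over the tangent of half this angle, whatever the lens; pixels are square), "cx", "cy" (the principal point, pixels), "world_to_cam" (4x4, takes a point from world to camera coordinates). Camera axes: x right, y up, looking along -z (the intrinsics and any distortion apply to the point x, -y, -z); pixel columns grow to the right and rows downward; lengths in m; the calibration is good to about 2 mm. A picture is of the moment at which its call begins. camera_params takes no time and is no camera call.
- ticket.close_job(): hands the job in; it is judged then, once.
The state is a dict: "time_s": time; "qpos": joint angles; "dq": joint speeds; "effort": joint torques, N m; "tool_pos": TCP position; "ee_rot": TCP orientation; "contact_force": force on the tool from outside, world axes, zero at the start; "wrist_torque": the same for the moment, N m; "grip_width": opening from 0.0 (shut) to 1.0 (fully open); "gripper_force": force on a finger pad.
Only numpy, scipy, OpenCV 4.12 (cv2) and the standard library are available. Lean on these libraries where they do the work, as an engineer would, in place of code of your own. Each camera call takes 0.05 s, during which the arm holds its last target. There are 200 camera calls.

### The job

Lift the handle end of the wooden cover over the stop lips at the open front of the grey base, slide the cover out of its grooves and lay it flat, handle up, on the rubber mat. Then set the aluminium plate on the base's three balls, its narrow nose toward the base's back wall, and press it down past the two spring rollers until it is pulled fully home, and let go. Leave the other things on the bench where they are.

Things in the scene. Friction and masses are not known exactly. Their poses are not given: they have to be found in the camera images.
- fixture: Fixed grey steel base like a box open at top and front, 150 (x) x 172 (y) x 76 mm high. Origin under its centre on the bench; +x points to the back wall (x = 72 to 78 mm, 60 high), -x to the open front. Two cheeks run along x, inner faces at y = +-72; ledges on their tops at z = 60 carry the cover between side guides at y = +-79.
- stop_lip (a point): Point of the fixture at (-72, 0, 65) mm, midway between its two stop lips: 6 mm long in x, at the front ends of the ledges, rising 5 mm from the ledges at z = 60 to z = 65. The cover's handle end must be lifted over them to slide toward -x.
- groove_roof (a point): Point of the fixture at (20, 0, 71) mm, midway between the front ends of the two groove roofs (x = 20 to 75, z = 71 to 76, reaching in to y = +-72). The cover can tilt under them by up to about 0.09 rad, but cannot be lifted straight up until slid 55 mm or more toward -x.
- balls (a point): Point of the fixture at (-9, 0, 24) mm, amid three fixed polished balls of 16 mm diameter with centres at z = 24: one near the back wall at (42, 0), two toward the front at (-34, +-32).
- rollers (a point): Point of the fixture at (-9, 0, 50) mm, midway between two slippery steel rollers of 14 mm diameter at y = +-58, axes along x, sprung inward; they yield up to 8 mm outward. Pushing the plate down past them takes about 10 to 17 N over some 10 mm; then they force it down the last 8 mm and hold it with about 14 N.
- home_grip (a point): Point of the fixture, at (-9, 0, 89) mm in its frame, where plate_grip comes to lie when the plate is fully seated; axes of the fixture. The rollers first touch the plate when it is about 19 mm higher than home.
- home_nose (a point): Point of the fixture, at (62, 0, 41) mm in its frame, where plate_nose comes to lie when the plate is fully seated.
- plate_grip (a point): Centre of the black grip bar of the loose plate, 60 (along x) x 16 (y) x 30 mm high, on two posts. Axes of the plate: +x to its nose, z up. This point is 65 mm above the underside of the feet (on the bench at the start), 9 mm in -x of plate_feet; grip top 80, plate top 23 mm above the feet.
- plate_feet (a point): Point at the underside of the plate's feet. Aluminium plate, about 0.35 kg: 96 (x = -56 to 40) x 112 (y, half-round edges of radius 6) x 12 mm, with a narrower nose 50 wide from x = 40 to 62. In the feet below it three radial V-grooves, 22 mm wide at the mouth, at (42, 0) and (-34, +-32) mm, match the balls; ball centres come level with this point.
- plate_nose (a point): Middle of the end face of the plate's nose, 71 mm in +x of plate_grip and 48 mm below it.
- cover_grip (a point): Centre of the wooden handle bar on the cover, 56 (along x) x 16 (y) x 24 mm high. Loose plywood cover, about 0.22 kg, 138 (x) x 154 (y) x 6 mm thick, starting shut on the fixture's ledges. Axes of the cover: +x to the end under the groove roofs, -x to the handle end at the fixture's stop lips. This point is 28 mm above the cover's underside and 35 mm in -x of its centre.
- cover_centre (a point): Middle of the cover's board, 3 mm above its underside; axes of the cover.
- mat: Fixed black rubber mat, 170 (x) x 190 (y) x 3 mm thick, flat on the bench; origin under its centre.
- screwdriver: Bystander: screwdriver with amber handle, 168 mm, lying on the bench.
- padlock: Bystander: grey padlock, 78 x 48 x 19 mm, lying flat.
- lock_cylinder: Bystander: brass lock cylinder, 62 x 33 x 17 mm, lying flat.
- tape_roll: Bystander: roll of beige tape, 66 mm across, 20 mm high, lying flat.

How it is judged (in metres and radians):
On the way:
1. the cover is off the base and lies flat, handle up, on the mat (horizontal distance between cover_centre and mat below 0.05 m and z of cover_centre in the frame of mat below 0.011 m and angle between cover_centre's own z axis and vertical below 0.05 rad), for 0.2 s.
At the end, for the whole second after the job is handed in: The plate is fully home on the three balls, nose to the back wall: grip centre and nose each within 3 mm of their home points and level with the base within 0.03 rad; the cover lies flat on the mat, handle up, its centre within 50 mm of the mat's (all of step 1 and distance between plate_grip and home_grip below 0.003 m and distance between plate_nose and home_nose below 0.003 m and angle between the z axis of plate_grip and the z axis of fixture, either way round below 0.03 rad); the robot touches nothing.
It fails at once if a bystander (screwdriver, padlock, tape roll or lock cylinder) is moved by more than 30 mm (distance of any of screwdriver, padlock, tape_roll, lock_cylinder from where it was at the start of the episode above 0.03 m).
It also fails if it takes over 59 s, if anything falls off the work surface, if the arm or the gripper's body presses on something with over 40 N, if the wrist force passes 120 N, or if a joint passes its speed limit or range.

## Working session

There is one attempt and no reset: what is moved stays moved. The work goes in short steps, Python scripts to look and compute and a tool call to move; the robot and the scene stay as the last step left them, time stands still between calls to the robot, and variables do not carry over. Pictures are saved under pics/ and viewed, at most 12 in all, crops included, and the job is handed in when it is done.

Besides the shell and the picture viewer there is one more tool, called after "Emit:" as a command line: name --argument value ..., lists and objects as JSON in quotes. move_arm: Moves the arm, as the interface text tells. Its arguments: {"type":"object","properties":{"moves":{"type":"array"},"squeeze":{"type":"number"}},"required":["moves"]}

```bash
mkdir -p pics; ls
python3 - <<'E'
from cell import sensors,capture,camera_params
import cv2
for n in("scene","top"):
    cv2.imwrite(f"pics/{n}0.png",capture(n)); print(camera_params(n))
print(sensors.observe())
E
```

```text
pics
{'vertical_fov': 52.025892546775516, 'cx': 322.18722995138484, 'cy': 251.05128516318013, 'world_to_cam': array([[-0.76161034, -0.647925  , -0.01195355,  0.38182541],
       [ 0.40431322, -0.48950798,  0.77260129, -0.30347591],
       [-0.50643905,  0.58358816,  0.63477898, -0.81870441],
       [ 0.        ,  0.        ,  0.        ,  1.        ]])}
{'vertical_fov': 57.229382421978585, 'cx': 312.7661655707623, 'cy': 236.13920553068485, 'world_to_cam': array([[-1.98062878e-02, -9.99803832e-01, -8.78794263e-05,
        -4.04725547e-02],
       [ 9.81104248e-01, -1.94527659e-02,  1.92499466e-01,
        -5.42211525e-01],
       [-1.92463413e-01,  3.72648095e-03,  9.81297074e-01,
        -1.11152810e+00],
       [ 0.00000000e+00,  0.00000000e+00,  0.00000000e+00,
         1.00000000e+00]])}
{'time_s': 0.1, 'qpos': array([-7.23405057e+01,  1.72127189e+01,  8.71771635e+01, -1.67059929e-03,
        7.56706195e+01, -3.81384796e+00]), 'dq': array([ 0.08439845, -0.09311938, -0.2339774 , -0.06143795,  0.02258348,
        0.01311402]), 'effort': array([ 2.85563998e-03, -5.32645154e+01, -3.53281081e+01,  7.09931902e-02,
        2.35131785e-02, -6.00060844e-05]), 'tool_pos': array([ 0.20127271, -0.51158979,  0.20493735]), 'ee_rot': array([-1.79939525e+02, -2.40967751e-03,  2.14737553e+01]), 'contact_force': array([ 0.25183529,  0.46680089, -0.51309015]), 'wrist_torque': array([-0.00486388, -0.00630031,  0.00570871]), 'gripper_force': 0.0, 'grip_width': 0.9974561559837846}
```

View pics/scene0.png

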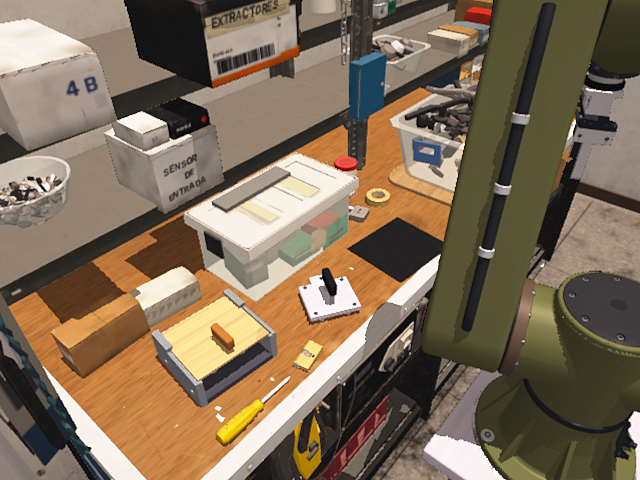

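View pics/top0.png

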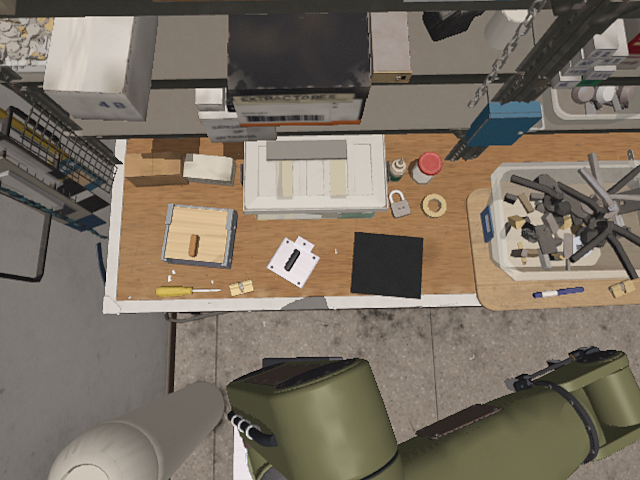

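The scene view shows the base with its cover (215,345), the plate (330,295) and the mat (398,248). In the top view, where right is -y and up is +x, the base is at (200,236), its handle at (194,245) pointing toward the robot, the plate at (294,262) and the mat at (387,265).

```bash
cat > h.py <<'E'
import numpy as np,cv2
from cell import sensors,capture,camera_params
def ray(n,u,v):
    p=camera_params(n);f=240/np.tan(np.radians(p["vertical_fov"]/2));W=p["world_to_cam"];R=W[:3,:3]
    return -R.T@W[:3,3],R.T@np.array([(u-p["cx"])/f,-(v-p["cy"])/f,-1.])
def plane(n,u,v,z):
    o,d=ray(n,u,v);return (o+d*(z-o[2])/d[2])[:2].round(4)
def proj(n,P):
    p=camera_params(n);f=240/np.tan(np.radians(p["vertical_fov"]/2));c=p["world_to_cam"]@np.append(P,1)
    return np.array([p["cx"]+f*c[0]/-c[2],p["cy"]-f*c[1]/-c[2]])
def blob(m,box):
    x0,y0,x1,y1=box;k=np.zeros(m.shape,np.uint8);k[y0:y1,x0:x1]=m[y0:y1,x0:x1]
    cs,_=cv2.findContours(k,cv2.RETR_EXTERNAL,cv2.CHAIN_APPROX_NONE);return max(cs,key=cv2.contourArea)
def report(n,name,m,box,z):
    c=blob(m,box);r=cv2.minAreaRect(c);B=np.array([plane(n,*q,z) for q in cv2.boxPoints(r)])
    M=cv2.moments(c);cen=plane(n,M['m10']/M['m00'],M['m01']/M['m00'],z)
    e1,e2=B[1]-B[0],B[2]-B[1]
    print(n,name,"px",np.round([M['m10']/M['m00'],M['m01']/M['m00']],1),"rectc",B.mean(0).round(4),"cen",cen,"sizes",np.linalg.norm(e1).round(4),np.linalg.norm(e2).round(4),"ang",np.degrees(np.arctan2(e1[1],e1[0])).round(1),np.degrees(np.arctan2(e2[1],e2[0])).round(1))
    return c
E
python3 - <<'E'
from h import *
I=cv2.imread("pics/top0.png");H=cv2.cvtColor(I,cv2.COLOR_BGR2HSV)
for q in[(180,225),(194,245),(290,250),(292,262),(387,265),(140,220),(200,265)]:print(q,H[q[1],q[0]])
h,s,v=[H[...,i].astype(int) for i in range(3)]
report("top","mat",((v<60)*255).astype(np.uint8),(340,220,440,305),.003)
report("top","grip",((v<70)*255).astype(np.uint8),(275,240,315,280),.08)
report("top","plate",((s<40)&(v>150)|(v<70)).astype(np.uint8)*255,(262,230,325,292),.023)
report("top","handle",((h<14)&(s>110)).astype(np.uint8)*255,(180,225,210,265),.090)
report("top","cover",((h>14)&(h<30)&(s>40)&(v>170)|(h<14)&(s>110)).astype(np.uint8)*255,(165,204,236,266),.066)
c=I[195:310,150:440];cv2.imwrite("pics/crop.png",cv2.resize(c,None,fx=2.7,fy=2.7,interpolation=cv2.INTER_CUBIC))
E
```

```text
(180, 225) [ 18  82 212]
(194, 245) [ 15 135 183]
(290, 250) [174  11 227]
(292, 262) [170   9  82]
(387, 265) [ 8 23 45]
(140, 220) [ 14 121 162]
(200, 265) [128  23  90]
top mat px [387.  264.9] rectc [ 0.4686 -0.2531] cen [ 0.4672 -0.2521] sizes 0.168 0.1934 ang -7.0 -96.2
top grip px [291.9 259.5] rectc [0.476 0.004] cen [0.4761 0.0034] sizes 0.0578 0.0165 ang -32.9 -123.9
top plate px [293.8 260.6] rectc [ 0.4866 -0.0019] cen [0.4812 0.0009] sizes 0.1195 0.1126 ang -31.1 -122.5
top handle px [196.1 243. ] rectc [0.5207 0.2473] cen [0.522 0.247] sizes 0.0393 0.0049 ang -5.7 -98.1
top cover px [197.  234.7] rectc [0.5511 0.2528] cen [0.5486 0.2517] sizes 0.139 0.1591 ang -2.8 -96.7
```

View pics/crop.png

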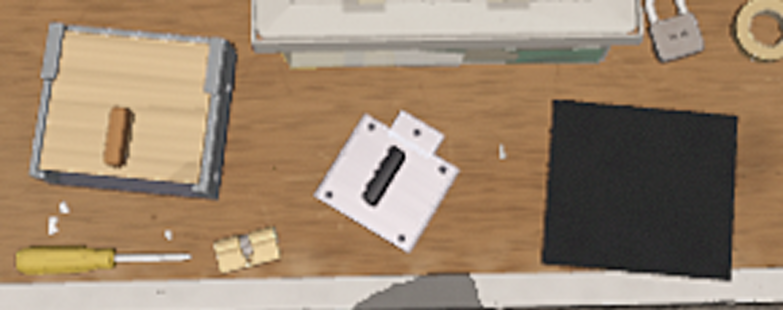

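The crop shows the base yawed by about -6°, with its open front toward the robot. The handle is at about (194,245) in the full picture. The plate's nose points up and right, for a yaw near -32°, and the mat is clear. Next I triangulate the handle, the grip and the base's top corners.

```bash
cat >> h.py <<'E'
def tri(a,b):
    (o1,d1),(o2,d2)=ray("top",*a),ray("scene",*b)
    t=np.linalg.lstsq(np.c_[d1,-d2],o2-o1,rcond=None)[0];p,q=o1+d1*t[0],o2+d2*t[1]
    return ((p+q)/2).round(4),np.linalg.norm(p-q).round(4)
E
python3 - <<'E'
from h import *
C={}
for n,hb,gb,cb in(("top",(182,228,206,262),(275,240,315,280),(158,200,242,275)),("scene",(205,318,240,355),(315,262,342,305),(150,285,280,405))):
    I=cv2.imread(f"pics/{n}0.png");H=cv2.cvtColor(I,cv2.COLOR_BGR2HSV);h,s,v=[H[...,i].astype(int) for i in range(3)]
    a=report(n,"handle",((s>105)&(h<18)&(v<225)).astype(np.uint8)*255,hb,.1)
    b=report(n,"grip",((v<100)).astype(np.uint8)*255,gb,.08)
    c=blob(((s<75)&(v<150)).astype(np.uint8)*255,cb)
    print(n,"base hull",cv2.approxPolyDP(cv2.convexHull(c),3,True)[:,0].tolist(),cv2.contourArea(c))
    C[n]=[cv2.minAreaRect(k)[0] for k in(a,b)]
for i in(0,1):print(tri(C["top"][i],C["scene"][i]))
c=cv2.imread("pics/scene0.png")[270:410,140:370];cv2.imwrite("pics/crop2.png",cv2.resize(c,None,fx=3.4,fy=3.4,interpolation=cv2.INTER_CUBIC))
E
```

```text
top handle px [193.1 245.4] rectc [0.5146 0.2515] cen [0.5143 0.2516] sizes 0.0547 0.0206 ang -6.2 -99.2
top grip px [291.9 259.6] rectc [0.4759 0.0038] cen [0.4759 0.0034] sizes 0.058 0.0166 ang -32.1 -122.9
top base hull [[173, 204], [234, 210], [237, 217], [230, 268], [161, 259]] 482.0
scene handle px [222.4 341.5] rectc [0.5044 0.265 ] cen [0.4978 0.2687] sizes 0.0299 0.0738 ang -80.0 172.7
scene grip px [328.9 281.7] rectc [0.4678 0.0188] cen [0.4668 0.0183] sizes 0.027 0.0821 ang -103.1 148.2
scene base hull [[277, 353], [206, 404], [199, 404], [159, 357], [152, 335], [274, 333]] 2465.5
(array([0.5177, 0.2566, 0.0815]), np.float64(0.0001))
(array([0.4786, 0.0048, 0.0623]), np.float64(0.0008))
```

View pics/crop2.png

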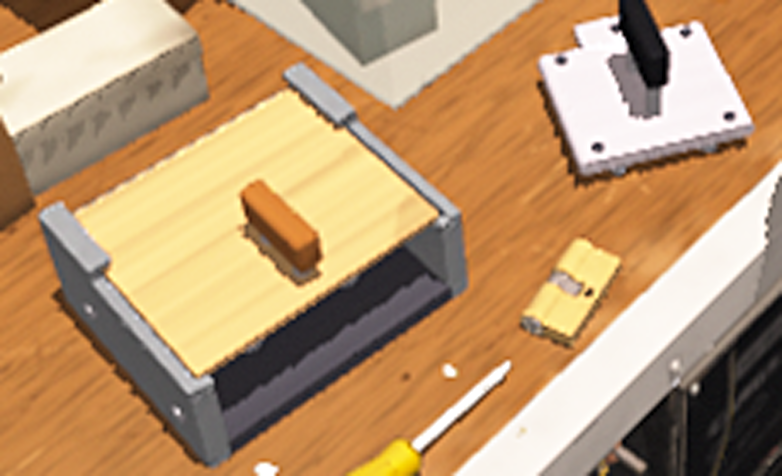

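Emit:
move_arm --moves '[0.094, 0.02, 0.048, 0, -0.03, 0.094, 0.02, 0.048, 0, -0.03, 0.094, 0.02, 0.048, 0, -0.03, 0.094, 0.02, 0.048, 0, -0.03, 0.094, 0.02, 0.048, 0, -0.03, 0.094, 0.02, 0.048, 0, -0.03, 0.094, 0.02, 0.048, 0, -0.03, 0.094, 0.02, 0.048, 0, -0.03, 0.094, 0.02, 0.048, 0, -0.03, 0.094, 0.02, 0.048, 0, -0.03, 0.094, 0.02, 0.048, 0, -0.03, 0.094, 0.02, 0.048, 0, -0.03]'

```text
time_s: 1.6
tool_pos: [0.4416, 0.066, 0.2054]
ee_rot: [180.0, 0.0, 0.8]
contact_force: [0.4, -0.4, 0.1]
grip_width: 0.998
gripper_force: 0.0
```

Emit:
move_arm --moves '[0.06, 0.0185, 0.047, 0, -0.03, 0.06, 0.0185, 0.047, 0, -0.03, 0.06, 0.0185, 0.047, -0.02, -0.03, 0.06, 0.0185, 0.047, -0.03, -0.03, 0.06, 0, 0, -0.03, 0, 0.06, 0, 0, 0, 0]'

```text
time_s: 2.35
tool_pos: [0.5141, 0.252, 0.1231]
ee_rot: [179.9, 0.2, -6.0]
contact_force: [0.6, -0.0, 0.8]
grip_width: 0.642
gripper_force: 0.0
```

Run:
```python
from h import *
print(sensors.observe()["tool_pos"])
a,b=capture("scene")[250:420,120:330],capture("top")[180:300,130:280]
a=cv2.resize(a,(494,400),interpolation=2);b=cv2.resize(b,(500,400),interpolation=2)
cv2.imwrite("pics/c3.png",cv2.resize(np.hstack([a,b]),(796,320)))
```

```text
[0.51412621 0.25195978 0.12314164]
```

View pics/c3.png

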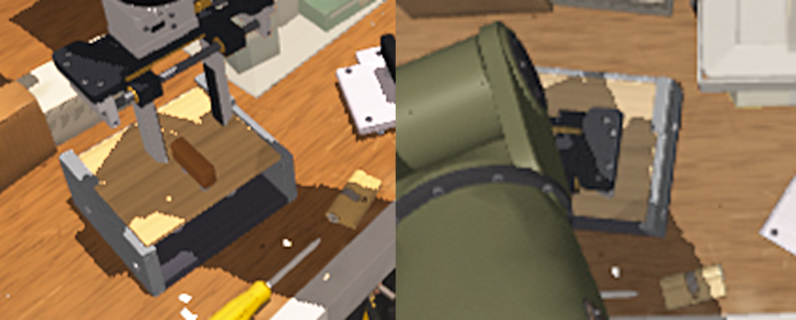

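The close look has both fingers straddling the handle, with tips near (160,160) and (222,122) and the handle between them. I go down and close gently.

Emit:
move_arm --moves '[0.06, 0.001, 0, -0.025, 0, 0.06, 0, 0, -0.024, 0, 0.06, 0, 0, 0, 0, 0.0, 0, 0, 0, 0, 0.0, 0, 0, 0, 0, 0.0, 0, 0, 0, 0, 0.0, 0, 0, 0, 0]' --squeeze 6

```text
time_s: 3.32
tool_pos: [0.5164, 0.2522, 0.0767]
ee_rot: [-180.0, -0.0, -6.0]
contact_force: [0.4, 0.0, 0.4]
grip_width: 0.249
gripper_force: 0.0
```

Emit:
move_arm --moves '[0.0, 0, 0, 0, 0, 0.0, 0, 0, 0, 0, 0.0, 0, 0, 0, 0]'

```text
time_s: 3.7
tool_pos: [0.5164, 0.2523, 0.0766]
ee_rot: [-180.0, -0.0, -6.0]
contact_force: [-0.6, 0.7, 1.7]
grip_width: 0.172
gripper_force: 6.0
```

Emit:
move_arm --moves '[0.0, 0, 0, 0, 0, 0.0, 0, 0, 0.002, 0, 0.0, 0, 0, 0.003, 0, 0.0, 0, 0, 0.003, 0, 0.0, 0, 0, 0, 0]' --squeeze 15

```text
time_s: 4.32
tool_pos: [0.5163, 0.2521, 0.0846]
ee_rot: [180.0, -0.0, -6.0]
contact_force: [0.2, 0.3, -2.6]
grip_width: 0.17
gripper_force: 15.0
```

Emit:
move_arm --moves '[0.0, -0.005, 0.0005, 0, 0, 0.0, -0.01, 0.001, 0, 0, 0.0, -0.01, 0.001, 0.001, 0, 0.0, 0, 0, 0, 0]'

```text
time_s: 4.82
tool_pos: [0.4907, 0.2549, 0.0858]
ee_rot: [-180.0, -0.0, -6.0]
contact_force: [-0.2, 0.5, -2.3]
grip_width: 0.171
gripper_force: 15.0
```

Emit:
move_arm --moves '[0.0, -0.01, 0.001, 0.001, 0, 0.0, -0.01, 0.001, 0.001, 0, 0.0, -0.01, 0.001, 0.001, 0, 0.0, -0.008, 0.001, 0, 0, 0.0, 0, 0, 0, 0]'

```text
time_s: 5.45
tool_pos: [0.4529, 0.2589, 0.0886]
ee_rot: [-180.0, -0.0, -6.0]
contact_force: [0.7, -0.4, -2.5]
grip_width: 0.169
gripper_force: 15.0
```

Run:
```python
from h import *
a,b=capture("scene")[250:420,120:330],capture("top")[180:300,130:280]
a=cv2.resize(a,(494,400),interpolation=2);b=cv2.resize(b,(500,400),interpolation=2)
cv2.imwrite("pics/c4.png",cv2.resize(np.hstack([a,b]),(796,320)))
```

```text
(no output)
```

View pics/c4.png

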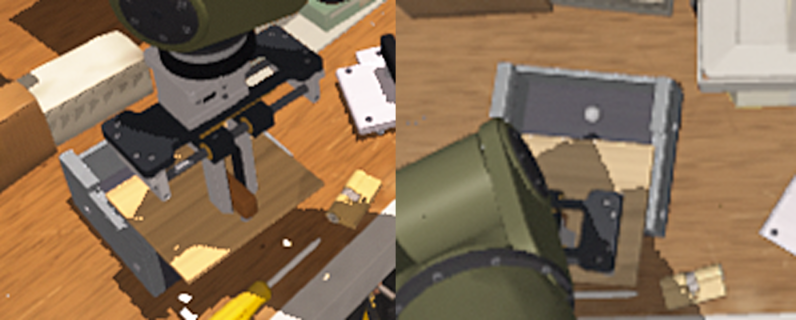

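The cover is out by 63 mm, the back half of the base is open and a ball shows at (592,113). Now I grip hard and lift.

Emit:
move_arm --moves '[0.0, 0, 0, 0, 0, 0.0, 0, 0, 0, 0, 0.0, 0, 0, 0.005, 0, 0.0, 0, 0, 0.01, 0, 0.0, 0, 0, 0.02, 0, 0.0, 0, 0, 0.03, 0, 0.0, 0, 0, 0.03, 0, 0.0, 0, 0, 0.03, 0, 0.0, 0, 0, 0, 0]' --squeeze 60

```text
time_s: 6.68
tool_pos: [0.4541, 0.2591, 0.2159]
ee_rot: [-179.9, -0.2, -6.0]
contact_force: [0.3, -0.3, -2.7]
grip_width: 0.165
gripper_force: 60.0
```

Emit:
move_arm --moves '[0.0, -0.001, -0.02, 0, 0, 0.0, -0.002, -0.04, 0, 0, 0.0, -0.002, -0.048, 0, 0, 0.0, -0.002, -0.05, 0, 0, 0.0, -0.002, -0.05, 0, 0, 0.0, -0.002, -0.05, 0, 0, 0.0, -0.002, -0.05, 0, 0, 0.0, -0.002, -0.05, 0, 0, 0.0, -0.002, -0.05, 0, 0, 0.0, -0.002, -0.05, 0, 0, 0.0, -0.001, -0.035, -0.01, 0, 0.0, -0.001, -0.015, -0.02, 0]'

```text
time_s: 8.18
tool_pos: [0.431, -0.2514, 0.1822]
ee_rot: [-180.0, 0.0, -6.2]
contact_force: [0.2, 1.0, -2.6]
grip_width: 0.164
gripper_force: 60.0
```

Emit:
move_arm --moves '[0.0, 0, 0, -0.03, 0, 0.0, 0, 0, -0.03, 0, 0.0, 0, 0, 0, 0]'

```text
time_s: 8.55
tool_pos: [0.4303, -0.2489, 0.121]
ee_rot: [-179.9, 0.3, -6.1]
contact_force: [-0.6, -0.2, -1.1]
grip_width: 0.16
gripper_force: 60.0
```

Run:
```python
from h import *
print(sensors.observe()["tool_pos"])
cv2.imwrite("pics/c5.png",cv2.resize(capture("scene")[180:330,300:500],(800,600),interpolation=2))
```

```text
[ 0.43032382 -0.24887309  0.12101079]
```

View pics/c5.png

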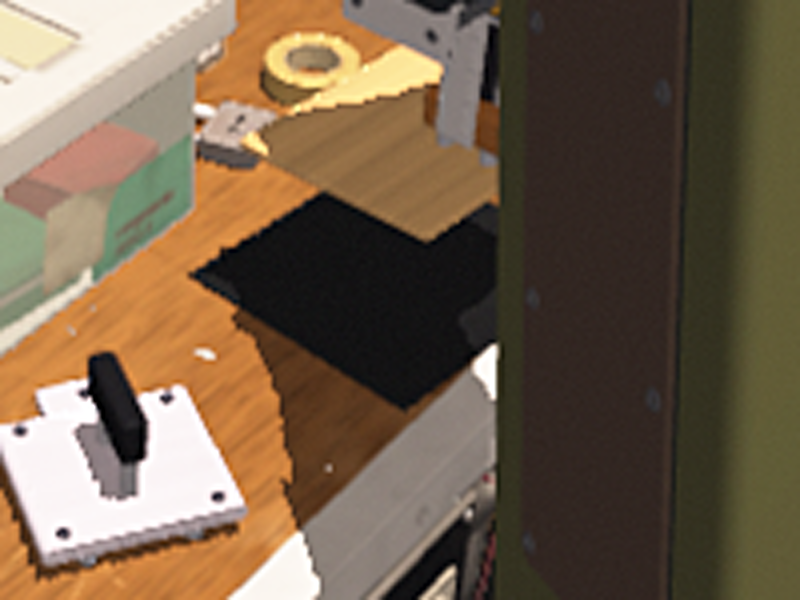

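The cover hangs nearly flat above the mat (mat edge at about (330,300) in the crop), clear of the tape and padlock. I lower it.

Emit:
move_arm --moves '[0.0, 0.003, 0, -0.03, 0, 0.0, 0, 0, -0.03, 0, 0.0, 0, 0, -0.02, 0, 0.0, 0, 0, -0.008, 0, 0.0, 0, 0, 0, 0]'

```text
time_s: 9.22
tool_pos: [0.4355, -0.2496, 0.0361]
ee_rot: [180.0, -0.0, -6.0]
contact_force: [-0.6, -0.2, -2.2]
grip_width: 0.166
gripper_force: 60.0
```

Emit:
move_arm --moves '[0.0, 0, 0, -0.003, 0, 0.0, 0, 0, -0.003, 0, 0.0, 0, 0, -0.002, 0, 0.0, 0, 0, 0, 0]' --squeeze 6

```text
time_s: 9.72
tool_pos: [0.4353, -0.2493, 0.0274]
ee_rot: [-180.0, 0.0, -6.0]
contact_force: [-0.1, -0.2, -2.7]
grip_width: 0.166
gripper_force: 6.0
```

Emit:
move_arm --moves '[0.0, 0, 0, -0.003, 0, 0.0, 0, 0, -0.003, 0, 0.0, 0, 0, -0.002, 0, 0.0, 0, 0, 0, 0]'

```text
time_s: 10.22
tool_pos: [0.4355, -0.2493, 0.0194]
ee_rot: [180.0, -0.0, -6.0]
contact_force: [-0.3, -0.2, -1.1]
grip_width: 0.172
gripper_force: 6.0
```

Now I release and rise, then go toward the plate (grip at 0.476, 0.004, yaw -32°).

Emit:
move_arm --moves '[0.05, 0, 0, 0, 0, 0.05, 0, 0, 0, 0, 0.05, 0, 0, 0, 0, 0.05, 0, 0, 0.01, 0, 0.05, 0, 0, 0.03, 0, 0.05, 0, 0, 0.05, 0, 0.05, 0, 0.02, 0.05, 0, 0.05, 0.005, 0.045, 0, -0.1, 0.05, 0.005, 0.045, 0, -0.1, 0.05, 0.01, 0.048, 0, -0.1, 0.05, 0.01, 0.048, 0, -0.1, 0.05, 0.01, 0.047, 0, -0.05]'

```text
time_s: 11.72
tool_pos: [0.4755, 0.0053, 0.1603]
ee_rot: [-180.0, -0.1, -32.0]
contact_force: [1.1, -0.2, -0.2]
grip_width: 0.534
gripper_force: 0.0
```

Run:
```python
from h import *
print(sensors.observe()["tool_pos"],sensors.observe()["ee_rot"])
S,T=capture("scene"),capture("top")
a=cv2.resize(S[190:340,280:480],(400,300),interpolation=2);b=cv2.resize(T[190:320,240:440],(400,260),interpolation=2);b=np.vstack([b,np.zeros((40,400,3),np.uint8)])
cv2.imwrite("pics/c6.png",np.hstack([a,b]))
cv2.imwrite("pics/top6.png",T)
```

```text
[0.47549074 0.00527874 0.16033288] [-1.79971691e+02 -5.35636913e-02 -3.19526451e+01]
```

View pics/c6.png

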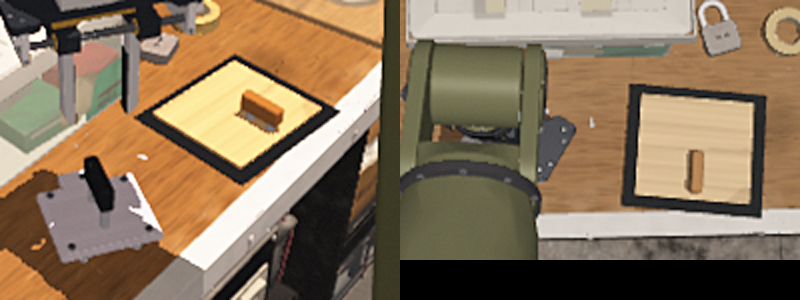

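The cover lies flat and central on the mat, with a border showing all round, and the fingers are above the plate's grip. I refine the base pose from its three balls, now in view.

Run:
```python
from h import *
T=cv2.imread("pics/top6.png");c=T[195:280,145:255]
cv2.imwrite("pics/c7.png",cv2.resize(c,None,fx=7,fy=7,interpolation=cv2.INTER_CUBIC))
th=np.radians(-6);R=np.array([[np.cos(th),-np.sin(th)],[np.sin(th),np.cos(th)]])
o=np.array([.5155,.252])-R@[-.034,0];print("origin",o)
for b in((.042,0),(-.034,.032),(-.034,-.032)):
    p=np.append(o+R@np.array(b),.032);u=proj("top",p);print(b,u.round(1),((u-[145,195])*7).round(0))
```

```text
origin [0.54931374 0.24844603]
(0.042, 0) [203.5 221.7] [410. 187.]
(-0.034, 0.032) [187.9 248.3] [301. 373.]
(-0.034, -0.032) [211.6 250.3] [467. 387.]
```

View pics/c7.png

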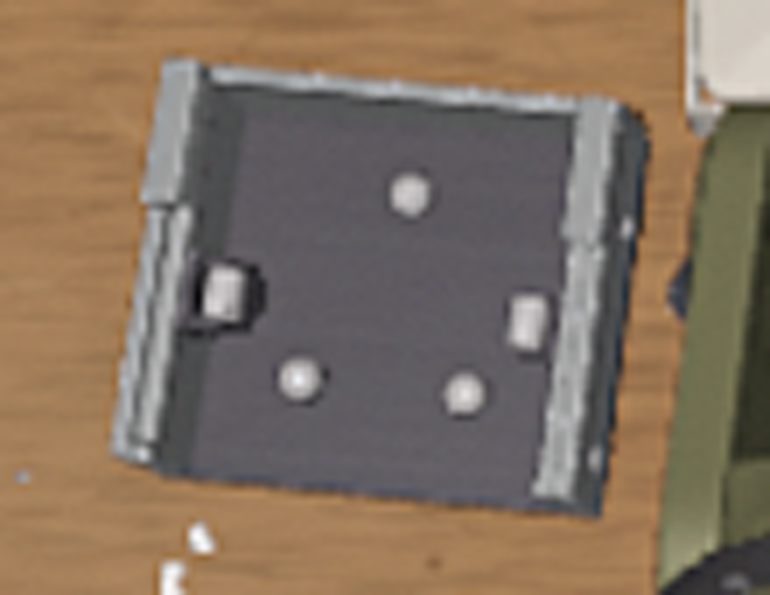

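Emit:
move_arm --moves '[0.05, 0, -0.001, -0.04, 0, 0.05, 0, 0, -0.04, 0, 0.05, 0, 0, -0.028, 0, 0.05, 0, 0, 0, 0, 0.0, 0, 0, 0, 0, 0.0, 0, 0, 0, 0, 0.0, 0, 0, 0, 0, 0.0, 0, 0, 0, 0, 0.0, 0, 0, 0, 0]' --squeeze 6

```text
time_s: 12.95
tool_pos: [0.4756, 0.0028, 0.0519]
ee_rot: [-180.0, -0.0, -31.8]
contact_force: [-0.1, 1.4, 6.4]
grip_width: 0.169
gripper_force: 6.0
```

Balls show at (410,194), (299,379) and (464,393) in the crop, about 1 px from prediction. I fit the base pose to them.

Run:
```python
from h import *
T=cv2.imread("pics/top6.png");G=cv2.cvtColor(T,cv2.COLOR_BGR2GRAY)
px=[]
for u,v in((410,194),(299,379),(464,393)):
    x,y=round(145+u/7),round(195+v/7);w=G[y-4:y+5,x-4:x+5].astype(float);w=np.clip(w-115,0,80)
    Y,X=np.mgrid[y-4:y+5,x-4:x+5];px.append(((w*X).sum()/w.sum(),(w*Y).sum()/w.sum()))
P=np.array([plane("top",*p,.025) for p in px]);B=np.array([(.042,0),(-.034,.032),(-.034,-.032)])
p0,b0=P.mean(0),B.mean(0);H=(B-b0).T@(P-p0);th=np.arctan2(H[0,1]-H[1,0],H[0,0]+H[1,1])
R=np.array([[np.cos(th),-np.sin(th)],[np.sin(th),np.cos(th)]]);o=p0-R@b0
print(np.round(px,1),P,np.degrees(th),"origin",o,"res",P-o-B@R.T,"home_grip",o+R@[-.009,0])
```

```text
[[203.  222.3]
 [187.1 248.6]
 [210.8 250.9]] [[0.5911 0.2472]
 [0.5191 0.2879]
 [0.5118 0.2239]] -6.541855821226682 origin [0.5492769  0.25201262] res [[ 9.65627475e-05 -2.75968526e-05]
 [-4.40096774e-05  2.22153846e-04]
 [-5.25530701e-05 -1.94556993e-04]] home_grip [0.5403355  0.25303798]
```

Emit:
move_arm --moves '[0.0, 0, 0, 0, 0, 0.0, 0, 0, 0, 0, 0.0, 0, 0, 0.01, 0, 0.0, 0, 0, 0.04, 0, 0.0, 0, 0, 0.05, 0, 0.0, 0, 0, 0.04, 0, 0.0, 0, 0, 0, 0]' --squeeze 60

```text
time_s: 13.82
tool_pos: [0.4763, 0.0026, 0.1942]
ee_rot: [-179.9, -0.3, -31.8]
contact_force: [-0.3, 0.0, -3.2]
grip_width: 0.165
gripper_force: 60.0
```

Emit:
move_arm --moves '[0.0, 0.008, 0.031, 0, 0.055, 0.0, 0.008, 0.031, 0, 0.055, 0.0, 0.008, 0.031, 0, 0.055, 0.0, 0.008, 0.031, 0, 0.055, 0.0, 0.008, 0.031, 0, 0.055, 0.0, 0.008, 0.031, 0, 0.055, 0.0, 0.008, 0.031, 0, 0.055, 0.0, 0.008, 0.032, 0, 0.057, 0.0, 0, 0, 0, 0, 0.0, 0, 0, -0.02, 0, 0.0, 0, 0, -0.02, 0, 0.0, 0, 0, 0, 0]'

```text
time_s: 15.32
tool_pos: [0.5383, 0.2506, 0.1492]
ee_rot: [179.9, 0.2, -6.5]
contact_force: [0.3, -0.1, -2.1]
grip_width: 0.169
gripper_force: 60.0
```

Run:
```python
from h import *
print(sensors.observe()["tool_pos"],sensors.observe()["ee_rot"])
S,T=capture("scene"),capture("top")
a=cv2.resize(S[240:420,130:310],(400,400),interpolation=2);b=cv2.resize(T[180:290,140:250],(400,400),interpolation=2)
cv2.imwrite("pics/c8.png",np.hstack([a,b]))
```

```text
[0.53825169 0.25060389 0.149182  ] [179.87171983   0.22357111  -6.5435949 ]
```

View pics/c8.png

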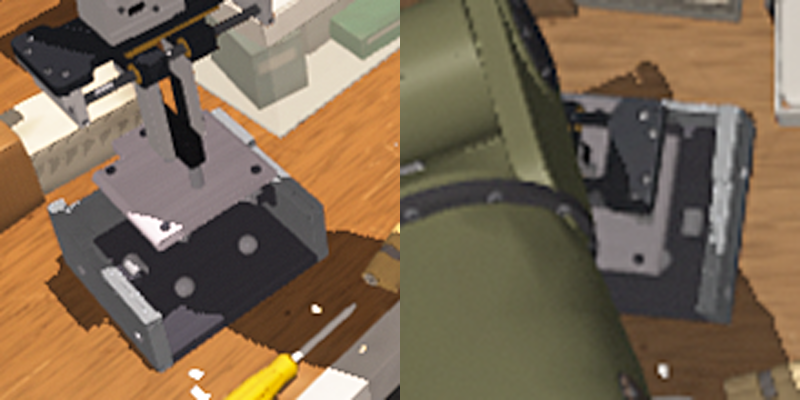

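The plate is held level over the open base, nose toward the back wall, with the rollers and front balls visible either side. I descend to just above the rollers.

Emit:
move_arm --moves '[0.0, 0.0015, 0.001, -0.02, 0, 0.0, 0, 0, -0.02, 0, 0.0, 0, 0, -0.01, 0, 0.0, 0, 0, 0, 0, 0.0, 0, 0, 0, 0]'

```text
time_s: 16.05
tool_pos: [0.5413, 0.2528, 0.1025]
ee_rot: [-180.0, -0.1, -6.5]
contact_force: [0.2, 0.9, -2.3]
grip_width: 0.166
gripper_force: 60.0
```

Emit:
move_arm --moves '[0.0, -0.001, 0, -0.004, 0, 0.0, 0, 0, -0.004, 0, 0.0, 0, 0, -0.002, 0, 0.0, 0, 0, 0, 0]'

```text
time_s: 16.55
tool_pos: [0.5411, 0.2521, 0.0935]
ee_rot: [-180.0, -0.2, -6.5]
contact_force: [-1.9, -8.6, 13.3]
grip_width: 0.166
gripper_force: 60.0
```

Emit:
move_arm --moves '[0.0, 0, -0.0015, 0, 0, 0.0, 0, 0, 0, 0]'

```text
time_s: 16.8
tool_pos: [0.5411, 0.2514, 0.0935]
ee_rot: [-179.9, -0.2, -6.5]
contact_force: [-1.2, -2.3, 11.7]
grip_width: 0.162
gripper_force: 60.0
```

Emit:
move_arm --moves '[0.0, 0, -0.0005, -0.003, 0, 0.0, 0, 0, -0.003, 0, 0.0, 0, 0, -0.002, 0, 0.0, 0, 0, 0, 0]'

```text
time_s: 17.3
tool_pos: [0.5407, 0.2507, 0.0842]
ee_rot: [-180.0, -0.1, -6.5]
contact_force: [4.2, -0.7, 1.8]
grip_width: 0.168
gripper_force: 60.0
```

Emit:
move_arm --moves '[0.0, 0, 0, -0.003, 0, 0.0, 0, 0, -0.003, 0, 0.0, 0, 0, -0.002, 0, 0.0, 0, 0, 0, 0]' --squeeze 20

```text
time_s: 17.8
tool_pos: [0.5397, 0.2507, 0.0758]
ee_rot: [180.0, 0.0, -6.5]
contact_force: [-1.7, -2.0, 5.0]
grip_width: 0.165
gripper_force: 20.0
```

Emit:
move_arm --moves '[0.0, 0, 0, -0.002, 0, 0.0, 0, 0, 0, 0, 0.04, 0, 0, 0, 0, 0.04, 0, 0, 0, 0, 0.04, 0, 0, 0, 0, 0.04, 0, 0, 0.02, 0, 0.04, 0, 0, 0.04, 0, 0.0, 0, 0, 0, 0, 0.0, 0, 0, 0, 0, 0.0, 0, 0, 0, 0, 0.0, 0, 0, 0, 0]'

```text
time_s: 19.18
tool_pos: [0.5396, 0.2506, 0.1326]
ee_rot: [180.0, 0.1, -6.5]
contact_force: [-0.2, -0.1, -0.5]
grip_width: 0.036
gripper_force: 0.0
```

Next I press on the grip's top with shut fingers, which also checks its height (home is 0.104).

Emit:
move_arm --moves '[0.0, 0, 0, -0.015, 0, 0.0, 0, 0, -0.01, 0, 0.0, 0, 0, -0.002, 0, 0.0, 0, 0, 0, 0]'

```text
time_s: 19.68
tool_pos: [0.5398, 0.2507, 0.1063]
ee_rot: [180.0, 0.0, -6.5]
contact_force: [0.5, 0.2, 0.8]
grip_width: 0.005
gripper_force: 0.0
```

Emit:
move_arm --moves '[0.0, 0, 0, -0.002, 0, 0.0, 0, 0, 0, 0]'

```text
time_s: 19.92
tool_pos: [0.5398, 0.2507, 0.1045]
ee_rot: [-180.0, -0.0, -6.5]
contact_force: [0.1, -0.4, -0.5]
grip_width: 0.006
gripper_force: 0.0
```

Emit:
move_arm --moves '[0.0, 0, 0, -0.001, 0, 0.0, 0, 0, -0.001, 0, 0.0, 0, 0, -0.001, 0, 0.0, 0, 0, 0, 0]'

```text
time_s: 20.42
tool_pos: [0.5403, 0.2508, 0.1039]
ee_rot: [-179.9, -0.1, -6.5]
contact_force: [-8.7, -4.1, 21.0]
grip_width: 0.003
gripper_force: 10.5
```

Contact came at 0.104 and held under 21 N, so the plate is home. I retreat and take a last look.

Emit:
move_arm --moves '[0.0, 0, 0, 0.01, 0, 0.0, 0, 0, 0.04, 0, 0.0, 0, 0, 0.05, 0, 0.0, -0.01, -0.04, 0, 0, 0.0, -0.01, -0.05, 0, 0, 0.0, -0.01, -0.05, 0, 0, 0.0, -0.01, -0.05, 0, 0, 0.0, -0.01, -0.05, 0, 0, 0.0, -0.01, -0.02, 0, 0, 0.0, 0, 0, 0, 0]'

```text
time_s: 21.68
tool_pos: [0.4797, -0.0102, 0.2018]
ee_rot: [-180.0, -0.0, -6.6]
contact_force: [0.4, 0.5, 1.0]
grip_width: 0.005
gripper_force: 0.0
```

Run:
```python
from h import *
S,T=capture("scene"),capture("top");H=cv2.cvtColor(T,cv2.COLOR_BGR2HSV);v=H[...,2]
report("top","grip",((v<50)).astype(np.uint8)*255,(185,225,212,262),.104)
print("expected ~(0.540,0.252) ang -6.5; origin by balls .5493 .252")
a=cv2.resize(S[220:420,130:430],(480,320),interpolation=2);b=cv2.resize(T[190:290,150:250],(320,320),interpolation=2)
cv2.imwrite("pics/c9.png",np.hstack([a,b]))
```

```text
top grip px [194.6 236. ] rectc [0.5378 0.2478] cen [0.5374 0.2477] sizes 0.0573 0.0194 ang -5.6 -98.9
expected ~(0.540,0.252) ang -6.5; origin by balls .5493 .252
```

View pics/c9.png

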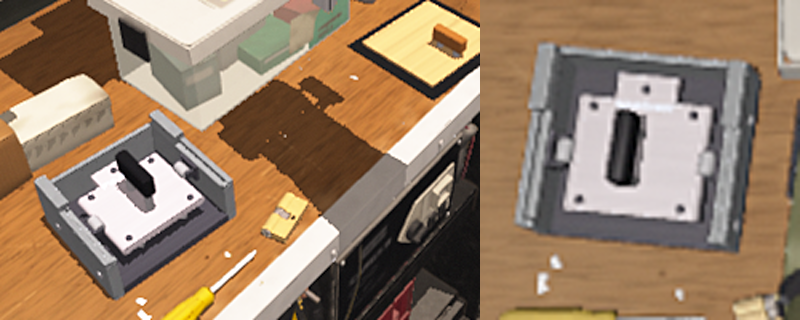

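The last look shows the plate seated level under both rollers with its nose to the back wall. The cover is flat on the mat and the bystanders are where they were. I hand it in.

```bash
python3 -c "
from cell import ticket
print(ticket.close_job())"
```

```text
the job is handed in; nothing more can be done
None
```

I handed the job in at about 22 s, and no verdict came back: the cover lies flat and handle up on the mat, the plate looks fully home (its grip top met a 21 N press at the 0.104 m home height), and the bystanders look undisturbed, though the last camera fix put the plate's grip 3–4 mm from where the fingers had held it, which I took for camera error.

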